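Set a locket under the video microscope at its close-up stop

ROBOT

A 6-joint arm with a two-finger parallel gripper is mounted at the origin on the work surface. World frame = base frame: x ahead of the robot, y to its left, z up, the work surface at z = 0. Lengths are in m, angles in rad, forces in N, time in s.
With the tool pointing down it reaches from about 0.375 to 0.925 m from the base axis. Payload 5.7 kg.
Tool frame: the origin (TCP) lies midway between the tips of the shut fingers; the grasp point (between the pads) lies 19 mm behind it; z points along the fingers, y is the line along which they close (so a half turn about z gives the same grasp; the last joint's range is limited). The gripper opens to 88 mm and grips with 3 to 60 N. Pads are 20 mm wide; open, the fingers measure 115 mm over their backs; the gripper's body (75 mm by 178 mm) begins 61 mm behind the grasp point.
Start: joints at [-1.412, 0.359, 1.51, -0, 1.272, -0.115], TCP at [0.162, -0.578, 0.223] pointing down, gripper open.
Joint ranges: [-2.97, 2.97], [-1.01, 2.36], [0.21, 2.38], [-0.96, 4.11], [0.2, 2.71], [-2.98, 2.98]. Speed limits (rad/s): [2.39, 2.39, 3.14, 3.14, 3.14, 3.14].

INTERFACE

Orientations are given as a unit quaternion [x, y, z, w].
In Python, from bench import move_ptp, servo_line, goto_joints, move_gripper, sleep, inverse_kinematics, capture, PlanningError, close_job, spot_in, silhouettes, current_clock, current_joint_pos, current_qvel, current_joint_torque, current_position, current_orientation, current_force, current_torque, current_finger_gap, current_grip_force gives the robot as it stands. Calls block until the motion is done:
- move_ptp(position, orientation): joint-space move of the TCP to a pose.
- servo_line(position, orientation=None, rate=0.15, contact_N=None): straight line of the TCP; orientation=None keeps the orientation; rate is the mean speed in m/s. With contact_N (N) it stops when the force on the tool has changed by that much, and returns True; else False.
- goto_joints(angles): joint-space move.
- move_gripper(opening): finger opening in m; the grip force is fixed at half the most; returns when the fingers have stopped.
- sleep(seconds).
- inverse_kinematics(position, orientation): joint angles nearest the present ones, or None.
- capture(name): name is "scene" or "top"; returns a dict with "image" (420x560x3 uint8, blue, green, red), "range_z" (420x560 float32, m along the optical axis (not along the pixel's ray), 0 where there is no reading), "intrinsics" (3x3 intrinsics, pixels), "k1" (the pictures are not rectified: a ray, as slopes to the right and down, at radius r is drawn at 1 + k1 r^2 times it, then the intrinsics apply), "R" (3x3) and "t" (3): a world point X has camera coordinates R X + t. Camera axes: x right, y down, z forward; pixel columns grow to the right and rows downward; lengths in m; the calibration is good to about 2 mm. A picture is of the moment at which its call begins.
A pose or a line that the arm cannot do raises PlanningError and nothing moves.
- close_job(): hands the job in; it is judged then, once.
Trained networks look in the newest picture that a camera, given by its name, has taken for a name from the list of things; names that differ only in an ending like _2 or _b are one class to them, and where a whole thing is asked for, a point or a joint stands for the part that bears it (a point fixed in the world has none). Each returns a list of dicts, best first, with "conf" (0 to 1); they miss things now and then, are a little off and sometimes report something else, mostly with a low value. They report only what shows in the picture. A call takes as long as a camera call.
- spot_in(camera, query): "xy" ([column, row] in pixels, amid what is visible of it).
- silhouettes(camera, query): "region" (420x560 bool, what is visible of it) and "xy" ([column, row] in pixels, amid what is visible of it).
Readings, each from a call of its own:
- current_clock(): time.
- current_joint_pos(): joint angles.
- current_qvel(): joint speeds.
- current_joint_torque(): joint torques, N m.
- current_position(): TCP position.
- current_orientation(): TCP orientation.
- current_force(): force on the tool from outside, world axes, zero at the start.
- current_torque(): the same for the moment, N m.
- current_finger_gap(): finger opening in m.
- current_grip_force(): force on a finger pad.
Only numpy, scipy, OpenCV 4.12 (cv2) and the standard library are available. Lean on these libraries where they do the work, as an engineer would, in place of code of your own. Each camera call takes 0.05 s, during which the arm holds its last target. There are 200 camera calls.

TASK

Push the locket shuttle fully home under the video microscope, then turn the slim ribbed focus ring clockwise, seen from above, until it comes right up against its close-up stop. Turn that ring alone: do not touch the fixed rings just above and below it, and do not force it at the stop, or the lens unit will twist in its clamp. Leave everything else on the bench where it is.

Things in the scene. Friction and masses are not known exactly. Their poses are not given: they have to be found in the camera images.
- lens_axis (a point): Centre of the FOCUS RING, the slim black ribbed ring of the video microscope: diameter 46 mm, 10 mm high (171.5 to 181.5 mm above the bench), turning about this point's z (up). Clockwise from above drives it to its close-up stop. It starts an unknown 0.8 to 1.4 rad short of the stop, drags at about 0.12 N m and goes suddenly solid at the stop. Site +x points to the stand's column.
- scope: White stand of the video microscope, origin on the lens axis at bench height, z up. Base x -80 to +180, y -90 to +90 mm, 18 mm thick, 25 mm column at x +135 mm, 242 mm high; black carriage and knobs on it up to 171 mm high and 52 mm to either side. Clamp collar on the axis 60 mm across, 135 to 157 mm high; light ring 62 mm across, 92 to 112 mm high. The shuttle comes out on the -x side.
- lower_ring: Fixed plain metal ring with scale ticks just under the focus ring: diameter 54 mm, 160 to 170 mm above the bench, so a 1.5 mm gap below the focus ring and standing 4 mm out beyond it. Part of the lens unit. Must not be touched. Origin on the lens axis at bench height, z up.
- camera_head: Fixed ring and black camera head just above the focus ring: ring diameter 40 mm from 183 to 189 mm, head diameter 37 mm on up to its top at 213 mm above the bench; nothing stands above it. Part of the lens unit. Must not be touched. Origin on the lens axis at bench height, z up.
- barrel (a joint): Turn (rad) of the whole lens unit (camera head, fixed rings, barrel, light ring) in the stand's clamp collar, which holds it by friction only: 0 at the start; it slips when about 0.45 N m is put on it, e.g. by forcing the focus ring at its stop (clockwise from above reads negative). It must not twist.
- nose_tip (a point): Middle of the underside of the metal nosepiece (30 mm across) under the lens, which the focus ring drives straight down by 1.875 mm per rad: 80 mm above the bench fully back, 77 mm with the ring at its close-up stop. The movement is too small to judge the stop by measuring; it is felt at the ring.
- shuttle (a joint): How far (m) the locket shuttle stands out from home: 0 = fully home against its end stop with the locket under the lens, up to 0.065; it starts 0.035 to 0.06 out. Slides along the stand's x axis with about 2 N of friction, stays where it is left.
- tab_top (a point): Middle of the top edge of the shuttle's upright push tab, a metal plate 5 mm thick (along x), 50 mm wide (along y), its top 64.5 mm and the shuttle's upper face 26.5 mm above the bench. Site axes as the stand's: pushing the tab's outer (-x) face towards +x sends the shuttle home; at home the tab is 112.5 mm from the lens axis.
- spare: Loose brass locket, 30 x 20 x 7 mm, on the stand's base beside the column. Leave alone. Origin: centre of its underside.
- tweezers: Steel tweezers 130 mm long, lying beside the stand on its +y side. Leave alone. Origin: middle, underside.
- loupe: Folding loupe, 57 x 28 x 14 mm, on the bench on the stand's -y side. Leave alone. Origin: under its lens.
- pliers: Pliers 120 mm long, 11 mm high, on the bench. Leave alone. Origin: under the rivet.
- locket: Loose brass locket, 30 x 20 x 7 mm, on the white plaster board (170 x 240 x 20 mm). Leave alone. Origin: centre of its underside.
- burs: Round wooden bur block, 72 mm across, about 55 mm high with its burs. Leave alone. Origin: centre of its underside.
- wax: Brown bar of polishing compound, 110 x 42 x 34 mm. Leave alone. Origin: centre of its underside.
- buff: Flat felt buffing wheel, 100 mm across, 22 mm high, lying on the bench. Leave alone. Origin: centre of its underside.

How it is judged:
On the way, in this order (a step that is already met when the one before it is completed fails the run):
1. the shuttle is fully home (value of joint shuttle below 0.003 m), for 0.2 s.
2. the focus ring is against its close-up stop (height (world z) of nose_tip below 0.07706 m), for 0.2 s.
At the end, for the whole second after the job is handed in: The shuttle is within 3 mm of home, the nosepiece within 0.06 mm (about 0.03 rad of the ring) of its close-up stop, and the lens unit is turned less than 0.05 rad from where it stood (value of joint shuttle below 0.003 m and height (world z) of nose_tip below 0.07706 m and value of joint barrel between -0.05 and 0.05 rad); the robot touches nothing.
It fails at once if the fixed ring below the focus ring is touched (contact force between any of the fingers, the arm and lower_ring above 0.5 N).
It fails at once if the camera head or its fixed ring is touched (contact force between any of the fingers, the arm and camera_head above 0.5 N).
It fails at once if the lens unit is twisted in its clamp by more than 0.05 rad (value of joint barrel above 0.05 rad or value of joint barrel below -0.05 rad).
It fails at once if another thing on the bench is moved by more than 20 mm (distance of any of spare, tweezers, loupe, pliers, locket, burs, wax, buff from where it was at the start of the episode above 0.02 m).
It also fails if it takes over 67 s, if anything falls off the work surface, if the arm or the gripper's body presses on something with over 40 N, if the wrist force passes 120 N, or if a joint passes its speed limit or range.

## Working session

There is one attempt and no reset: what is moved stays moved. The work goes in short steps, each a Python script; the robot and the scene stay as the last script left them, time stands still between calls to the robot, and variables do not carry over. Pictures are saved under pics/ and viewed, at most 10 in all, crops included, and the job is handed in when it is done.

```bash
mkdir -p pics; ls
cat > h.py <<'E'
import numpy as np, cv2
from bench import *
def cloud(c):
    K=np.array(c["intrinsics"]);z=c["range_z"];h,w=z.shape
    u,v=np.meshgrid(np.arange(w),np.arange(h))
    d=np.array([c["k1"],0,0,0,0],float)
    p=cv2.undistortPoints(np.stack([u,v],-1).reshape(-1,1,2).astype(float),K,d).reshape(h,w,2)
    P=np.concatenate([p*z[...,None],z[...,None]],-1)
    X=(P-np.array(c["t"]))@np.array(c["R"])
    X[z<=0]=np.nan
    return X
E
python3 - <<'E'
from h import *
for n in("scene","top"):
    c=capture(n); cv2.imwrite(f"pics/{n}1.png",c["image"]); X=cloud(c); np.save(f"{n}.npy",X)
    R=np.array(c["R"]);print(n,"cam at",-R.T@np.array(c["t"]),c["k1"],np.array(c["intrinsics"]).tolist())
    for q in("lens_axis","scope","lower_ring","camera_head","shuttle","tab_top","spare","tweezers","loupe"):
        for s in silhouettes(n,q)[:2]:
            m=s["region"]; x=X[m]; x=x[~np.isnan(x[:,0])]
            print(q,round(s["conf"],2),np.round(s["xy"]),m.sum(),np.round(np.median(x,0),3) if len(x) else None,np.round(np.percentile(x,[3,97],axis=0),3).tolist() if len(x) else None)
E
```

```text
pics
scene cam at [1.27573063 0.40114504 0.69349161] -0.02738509455813465 [[441.80142019158524, 0.0, 284.1493974313954], [0.0, 441.80142019158524, 206.25345024764374], [0.0, 0.0, 1.0]]
lens_axis 0.76 [285. 265.] 10031 [0.756 0.031 0.019] [[0.539, -0.053, 0.004], [0.833, 0.11, 0.213]]
scope 0.65 [290. 271.] 9762 [0.757 0.031 0.021] [[0.55, -0.048, 0.01], [0.832, 0.109, 0.213]]
lower_ring 0.43 [295. 210.] 154 [0.674 0.011 0.167] [[0.65, -0.017, 0.159], [0.681, 0.023, 0.17]]
camera_head 0.75 [294. 191.] 381 [0.664 0.002 0.205] [[0.642, -0.019, 0.184], [0.673, 0.014, 0.214]]
camera_head 0.37 [308. 232.] 666 [ 0.574 -0.014  0.026] [[0.504, -0.044, 0.022], [0.642, 0.018, 0.062]]
shuttle 0.77 [310. 232.] 755 [ 0.575 -0.013  0.026] [[0.46, -0.053, -0.001], [0.645, 0.027, 0.139]]
shuttle 0.39 [285. 270.] 9877 [0.757 0.031 0.021] [[0.555, -0.048, 0.008], [0.832, 0.11, 0.213]]
tab_top 0.62 [309. 232.] 624 [ 0.571 -0.014  0.026] [[0.504, -0.043, 0.023], [0.638, 0.017, 0.062]]
tab_top 0.52 [305. 294.] 74 [0.728 0.082 0.023] [[0.714, 0.073, 0.019], [0.736, 0.091, 0.026]]
spare 0.56 [305. 292.] 88 
[... 634 characters left out ...]
 0.173]]
lower_ring 0.56 [300. 171.] 136 [ 0.717 -0.138  0.014] [[0.696, -0.156, 0.002], [0.742, -0.12, 0.021]]
camera_head 0.44 [252. 184.] 153 [ 0.65  -0.005  0.212] [[0.636, -0.021, 0.188], [0.666, 0.01, 0.22]]
camera_head 0.23 [154. 187.] 916 [0.661 0.302 0.02 ] [[0.618, 0.256, 0.003], [0.708, 0.347, 0.027]]
shuttle 0.7 [264. 219.] 846 [ 0.57  -0.03   0.027] [[0.51, -0.063, 0.02], [0.63, 0.007, 0.046]]
shuttle 0.56 [252. 182.] 5627 [ 0.686 -0.     0.022] [[0.531, -0.083, 0.011], [0.811, 0.103, 0.213]]
spare 0.37 [226. 166.] 37 [0.723 0.08  0.025] [[0.714, 0.071, 0.019], [0.732, 0.089, 0.031]]
tweezers 0.61 [211. 201.] 121 [0.612 0.132 0.004] [[0.566, 0.122, -0.003], [0.68, 0.144, 0.012]]
```

Run:
```python
from h import *
t=cv2.imread("pics/top1.png")[90:300,130:410]; s=cv2.imread("pics/scene1.png")[130:380,160:440]
cv2.imwrite("pics/c1.png",cv2.resize(t,None,fx=2.85,fy=2.85,interpolation=2)); cv2.imwrite("pics/c2.png",cv2.resize(s,None,fx=2.4,fy=2.4,interpolation=2))
for n in("scene","top"):
    X=np.load(n+".npy").reshape(-1,3); X=X[~np.isnan(X[:,0])]
    near=np.hypot(X[:,0]-.655,X[:,1])<.3
    h=X[near&(X[:,2]>.205)&(X[:,2]<.22)&(np.hypot(X[:,0]-.655,X[:,1])<.04)]
    print(n,"head top",len(h),np.round(h.mean(0),4),np.round((h.min(0)+h.max(0))/2,4),np.ptp(h,axis=0))
    col=X[near&(X[:,2]>.225)]; print("column",len(col),np.round(col.mean(0),4) if len(col) else 0,np.round((col.min(0)+col.max(0))/2,4)if len(col) else 0)
    tab=X[near&(X[:,2]>.05)&(X[:,2]<.075)&(X[:,0]<.58)]; print("tab",len(tab),np.round(tab.mean(0),4),tab.min(0),tab.max(0))
    b=X[near&(X[:,2]>.012)&(X[:,2]<.030)&(np.abs(X[:,1])<.14)&(X[:,0]>.48)]; 
    print("base rect",cv2.minAreaRect(b[:,:2].astype(np.float32)*1000))
```

```text
scene head top 188 [ 0.6577 -0.0017  0.211 ] [ 0.6544 -0.0031  0.2097] [0.03804808 0.03745623 0.00936967]
column 202 [0.7872 0.0365 0.2371] [0.7834 0.0338 0.2342]
tab 63 [ 0.508  -0.0379  0.0585] [ 0.50040148 -0.05735926  0.05047953] [ 0.51426347 -0.02178306  0.06586691]
base rect ((721.8347778320312, -0.142669677734375), (449.845947265625, 279.6778259277344), 0.03015412762761116)
top head top 140 [ 0.6531 -0.0043  0.2129] [ 0.6535 -0.004   0.2124] [0.03328055 0.03443128 0.01340213]
column 87 [0.7826 0.0332 0.2409] [0.7827 0.0332 0.2384]
tab 29 [ 0.5091 -0.0474  0.063 ] [ 0.50088114 -0.06883537  0.05285141] [ 0.51583728 -0.02512986  0.06856091]
base rect ((717.494384765625, 2.159210205078125), (279.95965576171875, 460.6378173828125), 89.33920288085938)
```

View pics/c1.png

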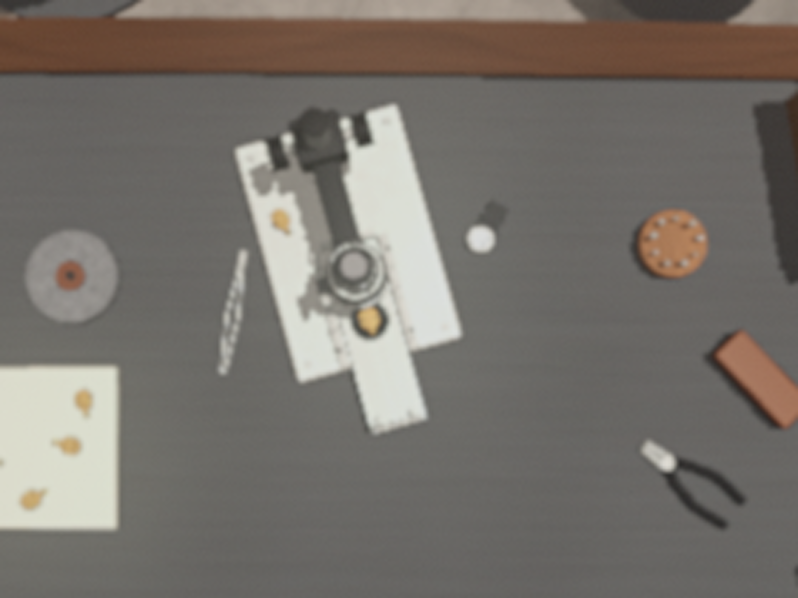

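View pics/c2.png

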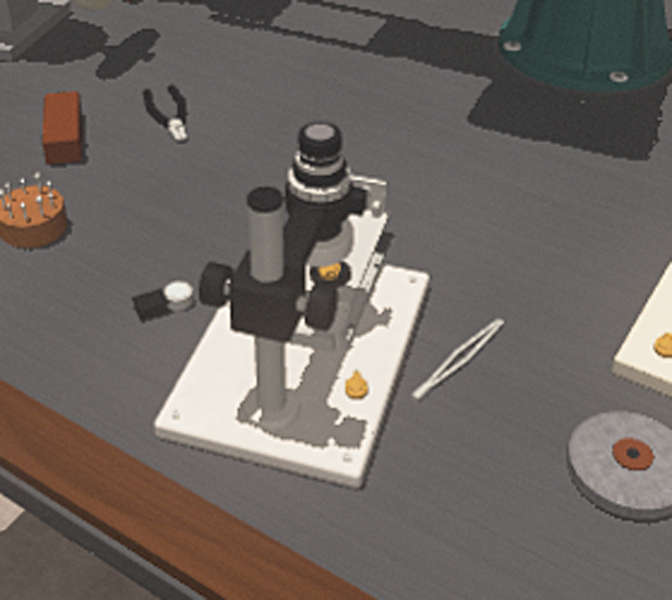

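Both pictures agree: the lens axis is near (0.6535, -0.004). The column direction gives a stand yaw of about 0.28 rad and a distance of 134.7 mm against the stated 135. The tab is about 150 mm from the axis, so the shuttle is about 37 mm out. In c1 the path of the shuttle, at about (397, 425), is clear.

```bash
cat >> h.py <<'E'
from scipy.spatial.transform import Rotation as Ro
AX=np.array([.6535,-.0040]); YAW=.28; D=np.array([np.cos(YAW),np.sin(YAW)])
def down(a): return (Ro.from_euler("z",a)*Ro.from_euler("x",np.pi)).as_quat()
def st(x,z): return [*(AX+D*x),z]
E
python3 - <<'E'
from h import *
print(current_orientation(),Ro.from_quat(current_orientation()).as_matrix().round(2).tolist(),current_clock())
for a in np.arange(-3,3.1,.5):
    q=inverse_kinematics([*AX,.1745],down(a)); print(round(a,2),None if q is None else np.round(q,2))
move_gripper(0.0)
for a in (YAW,YAW+np.pi):
    q=inverse_kinematics(st(-.20,.15),down(a)); print(a,q)
aa=min((YAW,YAW+np.pi),key=lambda a:9 if inverse_kinematics(st(-.2,.15),down(a)) is None else abs(inverse_kinematics(st(-.2,.15),down(a))[5]))
move_ptp(st(-.20,.15),down(aa)); servo_line(st(-.20,.045))
f0=np.array(current_force())
r=servo_line(st(-.118,.045),rate=.04,contact_N=10)
p=np.array(current_position()); print(r,p,"standx",(p[:2]-AX)@D,np.array(current_force())-f0,current_clock())
E
```

```text
[ 9.90643305e-01  1.36476524e-01 -1.43180774e-06 -3.76716754e-05] [[0.96, 0.27, -0.0], [0.27, -0.96, 0.0], [0.0, -0.0, -1.0]] 1.0
-3.0 [-0.11  0.48  1.44  0.    1.22 -1.82]
-2.5 [-0.11  0.48  1.44  0.    1.22 -2.32]
-2.0 [-0.11  0.48  1.44  0.    1.22 -2.82]
-1.5 [-0.11  0.48  1.44 -0.    1.22  2.96]
-1.0 [-0.11  0.48  1.44 -0.    1.22  2.46]
-0.5 [-0.11  0.48  1.44 -0.    1.22  1.96]
0.0 [-0.11  0.48  1.44 -0.    1.22  1.46]
0.5 [-0.11  0.48  1.44 -0.    1.22  0.96]
1.0 [-0.11  0.48  1.44 -0.    1.22  0.46]
1.5 [-0.11  0.48  1.44 -0.    1.22 -0.04]
2.0 [-0.11  0.48  1.44  0.    1.22 -0.54]
2.5 [-0.11  0.48  1.44  0.    1.22 -1.04]
3.0 [-0.11  0.48  1.44  0.    1.22 -1.54]
0.28 [-2.76483559e-01  2.53953924e-01  1.88098315e+00 -4.44089210e-16
  1.00665558e+00  1.01431277e+00]
3.4215926535897934 [-0.27648356  0.25395392  1.88098315  0.          1.00665558 -2.12727989]
True [ 0.5308748  -0.03874158  0.04447456] standx -0.12745064338248407 [-0.73648061 -0.71043966  0.5316995 ] 6.9917
```

Run:
```python
from h import *
f0=np.array(current_force())
for i in range(2):
    r=servo_line(st(-.115,.045),rate=.02,contact_N=12)
    p=np.array(current_position()); print(r,"standx",(p[:2]-AX)@D,current_force(),f0,current_clock())
c=capture("scene"); cv2.imwrite("pics/s2.png",cv2.resize(c["image"][140:330,200:420],None,fx=3,fy=3,interpolation=2))
```

```text
True standx -0.12755523528240276 [1.10869747 0.46133571 0.30737078] [-0.22582717 -1.00208995  0.62582105] 7.35
True standx -0.12770024165229513 [ 0.19251359 -0.63704966 -0.19923701] [-0.22582717 -1.00208995  0.62582105] 7.7
```

View pics/s2.png

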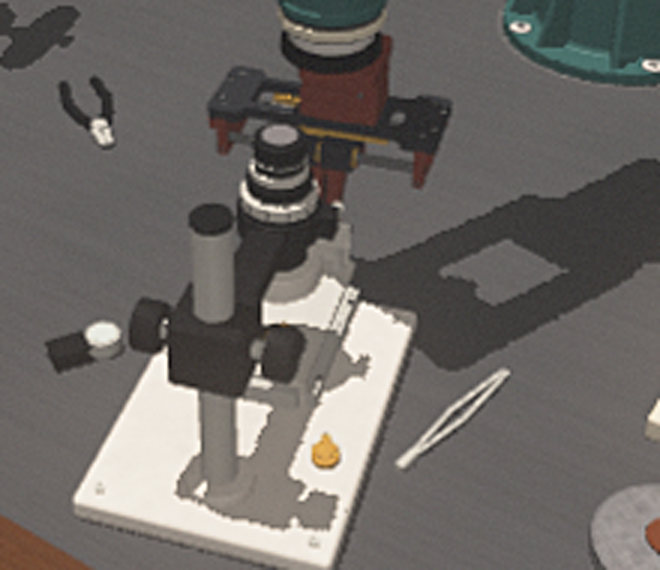

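Run:
```python
from h import *
servo_line(st(-.15,.045)); servo_line(st(-.19,.28),rate=.25)
move_gripper(.088)
move_ptp(st(-.25,.30),down(1.5))
c=capture("top"); X=cloud(c).reshape(-1,3); X=X[~np.isnan(X[:,0])]
s=(X[:,:2]-AX)@D; y=(X[:,:2]-AX)@np.array([-D[1],D[0]])
m=(X[:,2]>.045)&(X[:,2]<.075)&(s<-.09)&(s>-.19)&(abs(y)<.04); print("tab",m.sum(),s[m].mean(),s[m].min(),s[m].max(),y[m].mean())
move_ptp([*AX,.30],down(1.5))
servo_line([*AX,.1755],rate=.1)
print(current_position(),current_force(),current_torque(),current_clock())
```

```text
tab 34 -0.1120279199192979 -0.11511558135600301 -0.10086362159320489 -0.00021153228545657432
[ 0.65405802 -0.0040474   0.1762981 ] [0.24404432 0.06354219 0.60284117] [-0.04561567 -0.08921743  0.00092782] 14.1333
```

Run:
```python
from h import *
servo_line([*AX,.1745],rate=.02); sleep(.2)
F=lambda: print(np.round(current_position(),4),"F",np.round(current_force(),2),"T",np.round(current_torque(),3),"gap",round(current_finger_gap(),4),current_grip_force(),current_clock())
F()
for g in (.056,.052,.049): move_gripper(g); F()
move_gripper(.0445); F(); sleep(.3); F()
```

```text
[ 0.6536 -0.004   0.1746] F [ 0.21  0.05 -0.1 ] T [-0.066 -0.026 -0.01 ] gap 0.0875 0.0 14.5833
[ 0.6535 -0.004   0.1745] F [ 0.16 -0.28  0.48] T [-0.079 -0.096  0.018] gap 0.0561 0.0 15.2583
[ 0.6535 -0.004   0.1745] F [-0.07 -0.61 -0.15] T [-0.006 -0.163 -0.018] gap 0.0522 0.0 15.5667
[ 0.6535 -0.004   0.1745] F [-0.06 -0.36 -0.45] T [-0.056 -0.044 -0.035] gap 0.0488 0.0 15.8583
[ 0.653  -0.0039  0.1744] F [-2.32 -0.13  1.52] T [0.016 0.359 0.004] gap 0.0451 25.797662436962128 16.1417
[ 0.653  -0.0039  0.1744] F [-2.58 -0.33  2.37] T [-0.021  0.626  0.046] gap 0.0453 25.81833690404892 16.4417
```

```bash
cat >> h.py <<'E'
def tz(n=6):
    v=[]
    for _ in range(n): sleep(.01); v.append(current_torque()[2])
    return float(np.mean(v))
E
python3 - <<'E'
from h import *
servo_line([.6529,-.0040,.1745],rate=.02); sleep(.1)
print(np.round(current_force(),2),tz())
q0=np.array(current_joint_pos()); b=tz(); t0=current_clock()
for k in range(1,16):
    q=q0.copy(); q[5]+=.02*k; goto_joints(q); t=tz()
    print(k,round(current_joint_pos()[5]-q0[5],4),round(t,3),np.round(current_force(),1),round(current_joint_torque()[5],3),round(current_clock()-t0,2))
    if t>.22: break
E
```

```text
[-2.22  0.57  0.97] -0.014662586850427262
1 0.0198 -0.058 [-1.1  0.7  0.9] -0.036 0.3
2 0.0396 -0.071 [-1.9  0.3  1.1] -0.034 0.6
3 0.0597 -0.06 [-1.4 -0.3  0.6] -0.032 0.9
4 0.0796 -0.044 [-1.4  0.4  1.4] -0.031 1.2
5 0.0996 -0.055 [-2.   0.4  1. ] -0.031 1.5
6 0.1196 -0.038 [-1.4  0.6  0.4] -0.03 1.8
7 0.1396 -0.051 [-1.5  0.2  0.2] -0.03 2.1
8 0.1596 -0.026 [-0.2  0.2 -0.2] -0.03 2.4
9 0.1796 -0.057 [-1.4 -0.2 -0.3] -0.03 2.7
10 0.1996 -0.024 [-1.  -0.4  0.2] -0.03 3.0
11 0.2196 -0.049 [-0.1 -1.4  0.3] -0.029 3.3
12 0.2396 -0.062 [-0.3 -0.2  0.1] -0.029 3.6
13 0.2596 -0.024 [ 0.9 -0.9 -0.5] -0.029 3.9
14 0.2796 -0.034 [ 1.3 -1.8 -0.7] -0.029 4.2
15 0.2996 -0.018 [-0.  -0.4 -0.1] -0.029 4.5
```

Run:
```python
from h import *
q0=np.array(current_joint_pos()); t0=current_clock()
R=Ro.from_quat(current_orientation()).as_matrix(); print("a",np.arctan2(R[1,0],R[0,0]))
H=[tz(),tz()]
for k in range(1,41):
    q=q0.copy(); q[5]+=.02*k; goto_joints(q); t=tz(); jt=current_joint_torque()[5]
    if k%4==0 or abs(t-np.median(H))>.06: print(k,round(current_joint_pos()[5]-q[5],4),round(t,3),np.round(current_force(),1),round(jt,3),round(current_clock()-t0,2))
    if abs(t-np.median(H))>.1 : break
    H.append(t)
```

```text
a 1.2003693361427126
4 -0.0004 -0.026 [ 1.3 -1.9 -1. ] -0.028 1.3
8 -0.0004 -0.031 [ 1.6 -1.6 -1.3] -0.028 2.5
12 -0.0004 -0.042 [ 2.3 -2.8 -2. ] -0.027 3.7
16 -0.0004 -0.047 [ 3.5 -2.4 -2. ] -0.026 4.9
20 -0.0 -0.02 [ 3.4 -3.8 -1.2] -0.016 6.1
24 -0.0 -0.022 [ 4.3 -3.3 -2.7] -0.016 7.3
26 -0.0005 0.279 [ 3.6 -3.6 -2.6] 0.265 7.9
```

Torque jumped from -0.03 to +0.28 N m with the side force unchanged. That is the stop, about 0.82 rad from where the ring started. I'll hold briefly, release and lift straight up.

Run:
```python
from h import *
sleep(.4); print(tz(),current_joint_torque()[5])
move_gripper(.075); p=np.array(current_position()); print(p,current_force())
servo_line([p[0],p[1],.30],rate=.12)
servo_line([*(np.array(st(-.25,.30)))],rate=.25)
c=capture("top"); cv2.imwrite("pics/t3.png",cv2.resize(c["image"][90:300,130:410],None,fx=2.85,fy=2.85,interpolation=2))
X=cloud(c).reshape(-1,3); X=X[~np.isnan(X[:,0])]
s=(X[:,:2]-AX)@D; y=(X[:,:2]-AX)@np.array([-D[1],D[0]])
m=(X[:,2]>.045)&(X[:,2]<.075)&(s<-.09)&(s>-.19)&(abs(y)<.04); print("tab",m.sum(),s[m].mean())
print(current_finger_gap(),current_clock())
```

```text
0.24856969498785284 0.2578726038336754
[ 0.65302375 -0.00385213  0.17450154] [-0.67515808 -0.19821169 -0.57793998]
tab 34 -0.11246961821520085
0.07498501904420836 32.7917
```

View pics/t3.png

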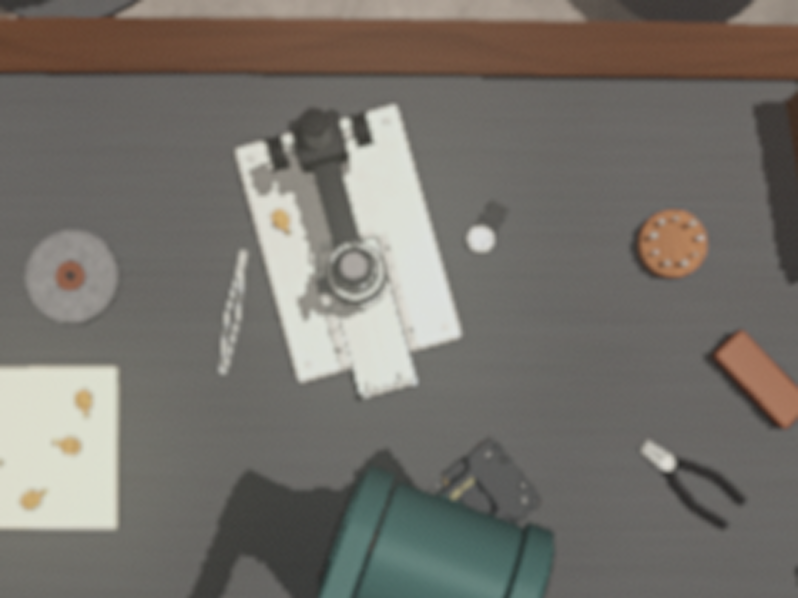

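The shuttle is home, with the tab at (388, 388) in the picture. Everything else is where it was, and the arm is clear.

```bash
python3 -c "
from bench import *
print(close_job())"
```

```text
the job is handed in; nothing more can be done
None
```

The job is handed in at about 33 s on the robot clock: the shuttle is home (tab measured 112.5 mm from the lens axis) and the focus ring was turned clockwise about 0.82 rad, until torque jumped to about 0.28 N m at the stop; the lens unit's twist wasn't measured directly, but that torque is below its 0.45 N m slip point.

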